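# Snap down the lid tabs of a finds box

### The job

Fasten the lid of the finds box: press down all four snap tabs around its rim until each has snapped flat and stays down. Two of them lie under the carrying handle, so come at those from the side at a slant. Leave the pottery and tools around the box where they are.

Things in the scene. Friction and masses are not known exactly. Their poses are not given: they have to be found in the camera images.
- finds_box: Grey plastic finds box with a clear lid, 176 (x) by 224 (y) by 100 mm high, fast on the table. Origin: centre of its underside; z up; x along its short side, away from the robot at yaw 0; y along its long side. Four white plastic snap tabs sit on the lid, one in the middle of each side of the rim; a carrying handle arches over it.
- handle_mid (a point): Middle of the fixed carrying handle: a 12 mm steel bar (24 mm thick grip, 100 mm long, in the middle) along the box's y axis at x = 0, centre line 220 mm above the table, uprights at y = +-150 mm. It blocks a gripper coming straight down on the left and right tabs; tilted 30 to 40 degrees in the box's x-z plane, fingers passing under the bar from the near or far side, they are reached freely.
- tab_near (a joint): Snap tab, middle of the near rim (the box's -x side); stands clear of the handle. Flap 70 mm along the rim, 53 mm wide, 6 mm thick with a 16 mm round outer edge, hinged at its inner edge 101 mm above the table. 0 rad: standing up 34 degrees, outer edge raised; 0.6: flat, engaged. It resists with up to about 4 N at its press point, passes centre at 0.36 rad, then snaps flat and stays; let go earlier, it springs up again.
- tab_near_press (a point): Point on the upper face of tab_near to push on, 30 mm out from the hinge line, mid-length; it moves with the tab. With the tab engaged it is at (-77, 0, 107) mm in the box's frame; with the tab up it is about 15 mm higher.
- tab_far (a joint): Snap tab, middle of the far rim (the box's +x side); stands clear of the handle. Flap 70 mm along the rim, 53 mm wide, 6 mm thick with a 16 mm round outer edge, hinged at its inner edge 101 mm above the table. 0 rad: standing up 34 degrees, outer edge raised; 0.6: flat, engaged. It resists with up to about 4 N at its press point, passes centre at 0.36 rad, then snaps flat and stays; let go earlier, it springs up again.
- tab_far_press (a point): Point on the upper face of tab_far to push on, 30 mm out from the hinge line, mid-length; it moves with the tab. With the tab engaged it is at (77, 0, 107) mm in the box's frame; with the tab up it is about 15 mm higher.
- tab_left (a joint): Snap tab, middle of the left rim (the box's +y side); lies right under the carrying handle. Flap 70 mm along the rim, 53 mm wide, 6 mm thick with a 16 mm round outer edge, hinged at its inner edge 101 mm above the table. 0 rad: standing up 34 degrees, outer edge raised; 0.6: flat, engaged. It resists with up to about 4 N at its press point, passes centre at 0.36 rad, then snaps flat and stays; let go earlier, it springs up again.
- tab_left_press (a point): Point on the upper face of tab_left to push on, 30 mm out from the hinge line, mid-length; it moves with the tab. With the tab engaged it is at (0, 101, 107) mm in the box's frame; with the tab up it is about 15 mm higher.
- tab_right (a joint): Snap tab, middle of the right rim (the box's -y side); lies right under the carrying handle. Flap 70 mm along the rim, 53 mm wide, 6 mm thick with a 16 mm round outer edge, hinged at its inner edge 101 mm above the table. 0 rad: standing up 34 degrees, outer edge raised; 0.6: flat, engaged. It resists with up to about 4 N at its press point, passes centre at 0.36 rad, then snaps flat and stays; let go earlier, it springs up again.
- tab_right_press (a point): Point on the upper face of tab_right to push on, 30 mm out from the hinge line, mid-length; it moves with the tab. With the tab engaged it is at (0, -101, 107) mm in the box's frame; with the tab up it is about 15 mm higher.
- brush: Hand brush lying flat near the box's near side; bystander, to be left alone. Origin: middle of the tool, on its underside.
- spatula: Spatula lying flat on the box's right; bystander, to be left alone. Origin: middle of the tool, on its underside.
- bowl: Terracotta bowl, 110 mm across, 50 mm high, beyond the box; bystander, to be left alone. Origin: centre of its underside.
- pot: Terracotta pot, 92 mm across, 90 mm high, beyond the box; bystander, to be left alone. Origin: centre of its underside.
- jar: Jar, 60 mm across, 85 mm high, on the box's left; bystander, to be left alone. Origin: centre of its underside.

How it is judged:
By the outcome, as a careful person would: the job done as asked, in the order asked, and still so for the second after the job is handed in, with the robot touching nothing.
It also fails if it takes over 61 s, if anything falls off the work surface, if the arm or the gripper's body presses on something with over 40 N, if the wrist force passes 120 N, or if a joint passes its speed limit or range.

### The arm

A 7-joint arm with a two-finger parallel gripper is mounted at the origin on the work surface. World frame = base frame: x ahead of the robot, y to its left, z up, the work surface at z = 0. Lengths are in m, angles in rad, forces in N, time in s.
With the tool pointing down it reaches from about 0.35 to 0.9 m from the base axis. Payload 19.9 kg.
Tool frame: the origin (TCP) lies between the finger pads; the fingertips stand 19 mm ahead of it and the grasp point (between the pads) is the TCP; z points along the fingers, y is the direction in which the jaws open and shut (so a half turn about z gives the same grasp; the last joint's range is limited). The gripper opens to 94 mm and grips with 3 to 60 N. Pads are 16 mm wide; open, the fingers measure 119 mm over their backs; the gripper's body (75 mm by 177 mm) begins 78 mm behind the grasp point.
Start: joints at [1.246, 0.417, -0.01, 1.614, 0.005, 1.111, -0.053], TCP at [0.175, -0.6, 0.224] pointing down, gripper open.
Joint ranges: [-2.81, 2.81], [-0.39, 2.02], [-1.27, 1.25], [0.06, 2.57], [-1.19, 4.33], [0.19, 2], [-2.82, 2.82]. Speed limits (rad/s): [1.89, 1.89, 2.39, 2.39, 3.01, 3.01, 3.01].

### API

Orientations are given as a 3x3 rotation matrix whose columns are the frame's x, y, z axes.
In Python, from rig import robot gives the robot as it stands. Calls block until the motion is done:
- robot.move_ptp(position, orientation): joint-space move of the TCP to a pose.
- robot.move_linear(position, velocity=0.15, frame=None, threshold=None): straight line of the TCP; frame=None keeps the orientation; velocity is the mean speed in m/s. With threshold (N) it stops when the force on the tool has changed by that much, and returns True; else False.
- robot.goto_joints(angles): joint-space move.
- robot.gripper_to(opening): finger opening in m; the grip force is fixed at half the most; returns when the fingers have stopped.
- robot.pause(seconds).
- robot.ik(position, orientation): joint angles nearest the present ones, or None.
- robot.get_state(): the state.
- robot.grab_frame(name): name is "scene" or "top" or "wrist"; returns the picture (420x560x3 uint8, red, green, blue); there is no depth.
- robot.camera_info(name): a dict with "fx", "fy", "cx", "cy" (pixels), "rvec" (rotation vector, rad) and "tvec" (3), from world to camera coordinates, as OpenCV has them. Camera axes: x right, y down, z forward; pixel columns grow to the right and rows downward; lengths in m; the calibration is good to about 2 mm. A picture is of the moment at which its call begins: read the wrist's pose just before it. camera_info takes no time and is no camera call; for the wrist camera it gives the pose at the moment of the call.
A pose or a line that the arm cannot do raises robot.PlanningError and nothing moves.
- robot.sign_off(): hands the job in, once; it reports no verdict.
The state is a dict: "time": time; "qpos": joint angles; "joint_vel": joint speeds; "effort": joint torques, N m; "ee_pos": TCP position; "tool_rot": TCP orientation; "force": force on the tool from outside, world axes, zero at the start; "moment": the same for the moment, N m; "opening": finger opening in m.
Only numpy, scipy, OpenCV 4.12 (cv2) and the standard library are available. Lean on these libraries where they do the work, as an engineer would, in place of code of your own. Each camera call takes 0.05 s, during which the arm holds its last target. There are 200 camera calls.

## Working session

There is one attempt and no reset: what is moved stays moved. The work goes in short steps, each a Python script; the robot and the scene stay as the last script left them, time stands still between calls to the robot, and variables do not carry over. Pictures are saved under pics/ and viewed, about 8 in all and at most 12, crops included, and the job is handed in when it is done.

```bash
mkdir -p pics; ls; python3 - <<'E'
from rig import robot
import cv2
for n in("top","scene"):
    cv2.imwrite(f"pics/{n}0.png",robot.grab_frame(n)[:,:,::-1]); print(robot.camera_info(n))
print(robot.get_state())
E
```

```text
pics
{'fx': 399.7317288740105, 'fy': 399.7317288740105, 'cx': 280.2224892420945, 'cy': 212.59551700608458, 'rvec': array([ 2.10645307, -2.15372032,  0.17959609]), 'tvec': array([0.05660461, 0.61914399, 1.0577562 ])}
{'fx': 539.3363727017162, 'fy': 539.3363727017162, 'cx': 280.0409717217145, 'cy': 202.01987293493005, 'rvec': array([ 1.76545906,  1.56672492, -0.77440956]), 'tvec': array([-0.12372105, -0.23621379,  1.71004718])}
{'time': 0.1, 'qpos': array([ 1.24551604,  0.41785777, -0.01029619,  1.6141024 ,  0.00469439,
        1.11073043, -0.05298333]), 'joint_vel': array([ 0.00011294,  0.00079078, -0.00012781, -0.00291693,  0.00062424,
       -0.00021546, -0.00111119]), 'effort': array([ 1.09592445e-03, -8.52587628e+01,  6.39539044e-01, -4.26700902e+01,
       -4.90594783e-02,  1.64086791e-02,  1.66373507e-04]), 'ee_pos': array([ 0.17488991, -0.59969719,  0.22392801]), 'tool_rot': array([[ 9.59999404e-01,  2.80001785e-01, -3.79303490e-04],
       [ 2.80002030e-01, -9.59998882e-01,  1.00507022e-03],
       [-8.27094712e-05, -1.07107256e-03, -9.99999423e-01]]), 'force': array([-0.11807002, -1.01993412,  0.03595652]), 'moment': array([-0.03796839, -0.01764025, -0.02063991]), 'opening': 0.09417739532189369}
```

View pics/top0.png

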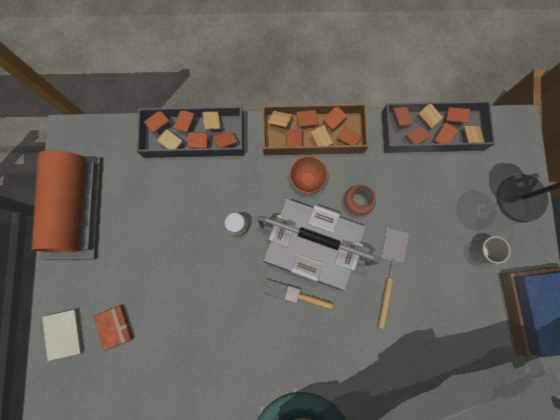

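View pics/scene0.png

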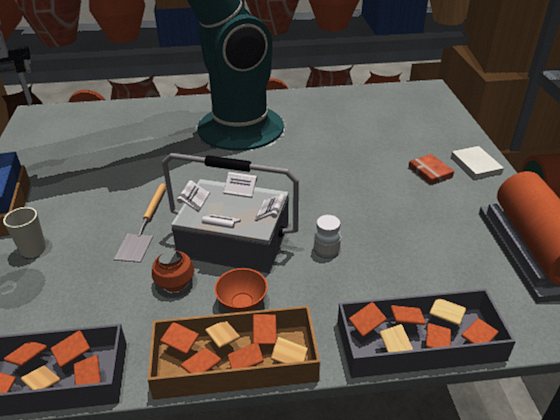

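The top view shows the box centred near (317,243), turned about -18°, with its black grip at (319,238). The four white tabs are at (324,217), (281,235), (349,257) and (306,267). I'll measure the grip and the white tabs with masks.

```bash
cat > h.py <<'E'
import numpy as np, cv2
from rig import robot
def cam(n):
    c=robot.camera_info(n); K=np.array([[c['fx'],0,c['cx']],[0,c['fy'],c['cy']],[0,0,1]]); return K,c['rvec'],c['tvec']
def ray(n,uv,z,C=None):
    K,r,t=C or cam(n); R=cv2.Rodrigues(r)[0]; o=-R.T@t; d=R.T@np.linalg.inv(K)@[*uv,1]
    return o+d*(z-o[2])/d[2]
def proj(n,P,C=None):
    K,r,t=C or cam(n); return cv2.projectPoints(np.atleast_2d(P).astype(float),r,t,K,None)[0][:,0]
E
python3 - <<'E'
from h import *
im=cv2.imread("pics/top0.png"); g=im.max(2)
roi=np.zeros_like(g); roi[195:295,255:372]=1
m=((g<45)&(roi>0)).astype(np.uint8)
n,l,s,c=cv2.connectedComponentsWithStats(m)
for i in range(1,n):
    if s[i,4]>25:
        p=np.argwhere(l==i)[:,::-1].astype(np.float32); r=cv2.minAreaRect(p); b=cv2.boxPoints(r)
        print("dark",s[i],c[i],r); 
        print(ray("top",r[0],.22))
        e=[ray("top",q,.225)[:2] for q in b]; print(np.round(e,4))
w=((im.min(2)>150)&(roi>0)).astype(np.uint8)
n,l,s,c=cv2.connectedComponentsWithStats(w)
for i in range(1,n):
    if s[i,4]>25: print("white",s[i],c[i],ray("top",c[i],.12))
cv2.imwrite("pics/crop.png",cv2.resize(im[190:300,250:390],None,fx=5,fy=5,interpolation=cv2.INTER_CUBIC))
E
```

```text
dark [299 228  41  21 289] [320.42560554 239.00346021] ((318.8831787109375, 238.32115173339844), (41.0091667175293, 8.54357624053955), 19.983104705810547)
[ 0.52852258 -0.04611392  0.22      ]
[[ 0.536   0.0022]
 [ 0.5547 -0.0052]
 [ 0.52   -0.0933]
 [ 0.5016 -0.0857]]
white [308 206  31  26 387] [323.31007752 218.99741602] [ 0.58926158 -0.06896061  0.12      ]
white [270 227   6  14  37] [272.43243243 234.91891892] [0.55058694 0.06416561 0.12      ]
white [301 256  22   9  29] [311.62068966 259.93103448] [ 0.48406954 -0.03484435  0.12      ]
white [335 256  22  14 103] [346.2038835  263.49514563] [ 0.47308622 -0.12272778  0.12      ]
white [291 268  27  12 108] [304.09259259 273.61111111] [ 0.44991851 -0.01450075  0.12      ]
white [287 288  10   7  40] [290.9   292.075] [0.40460052 0.02024099 0.12      ]
```

View pics/crop.png

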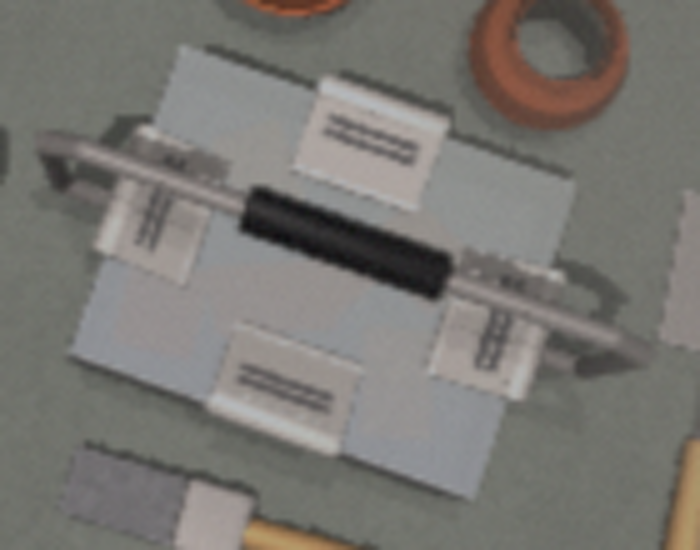

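The enlarged crop shows the lid corners at (183,47), (573,180), (470,497) and (72,353), and the grip centre near (348,242). I'll fit the box pose to these and check it against the scene view.

```bash
cat >> h.py <<'E'
def W(p,pose):
    x,y,a=pose; c,s=np.cos(a),np.sin(a); p=np.atleast_2d(p); return p@np.array([[c,s,0],[-s,c,0],[0,0,1]])+[x,y,0]
E
python3 - <<'E'
from h import *
C=np.array([[183,47],[573,180],[470,497],[72,353]])/5-.4+[250,190]
P=np.array([ray("top",u,.1) for u in C]); print(P.round(4))
M=np.array([[.088,.112,.1],[.088,-.112,.1],[-.088,-.112,.1],[-.088,.112,.1]])
from scipy.optimize import least_squares
r=least_squares(lambda q:(W(M,q)-P)[:,:2].ravel(),[.53,-.05,-.3]); q=r.x; print(q,np.degrees(q[2]),r.fun.round(4)*1000)
G=ray("top",np.array([348,242])/5-.4+[250,190],.225); print("grip",G)
np.save("pose.npy",q)
print(np.linalg.norm(P-np.roll(P,1,0),axis=1))
im=cv2.imread("pics/scene0.png"); 
pts=np.vstack([M,[[0,.15,.22],[0,-.15,.22],[0,0,.22]],[[-.077,0,.122],[.077,0,.122],[0,.101,.122],[0,-.101,.122]]])
im=cv2.resize(im[140:280,140:320],None,fx=4,fy=4,interpolation=cv2.INTER_CUBIC)
for u in proj("scene",W(pts,q)): cv2.circle(im,tuple(int(v) for v in ((u-[140,140])*4+1.5)),3,(0,255,0),-1)
cv2.imwrite("pics/chk.png",im)
E
```

```text
[[ 0.6487  0.026   0.1   ]
 [ 0.5723 -0.1784  0.1   ]
 [ 0.4089 -0.116   0.1   ]
 [ 0.4871  0.0878  0.1   ]]
[ 0.52926761 -0.04514103 -0.36343112] -20.823069127361936 [ 2.6  2.3 -0.6 -2.7 -1.7 -2.6 -0.3  3. ]
grip [ 0.52872462 -0.04640571  0.225     ]
[0.17301426 0.21822121 0.17485437 0.21828728]
```

View pics/chk.png

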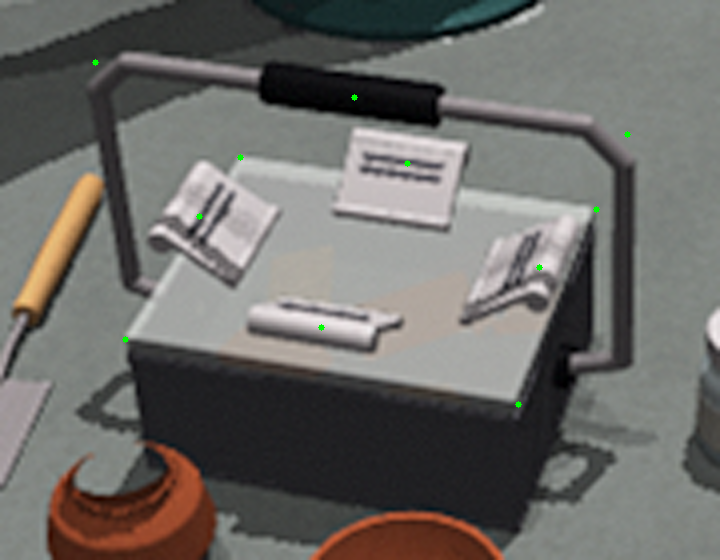

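The box pose (0.529, -0.045, -20.8°) agrees well with the scene view: lid corners, grip and tab points all line up. Next I'll check IK for all the poses before moving.

```bash
cat >> h.py <<'E'
q=np.load("pose.npy")
def rot(tilt):
    s,c=np.sin(np.radians(tilt)),np.cos(np.radians(tilt)); a=q[2]
    Rz=np.array([[np.cos(a),-np.sin(a),0],[np.sin(a),np.cos(a),0],[0,0,1]])
    return Rz@np.array([[c,0,s],[0,-1,0],[s,0,-c]])
def tcp(p,tilt,back=0):   # p: box-frame tip-centre point; back: retreat along tool axis
    R=rot(tilt); return W(p,q)[0]-R[:,2]*(.019+back)
TABS=dict(near=(-.077,0,15),right=(0,-.101,36),left=(0,.101,36),far=(.077,0,-10))
E
python3 - <<'E'
from h import *
for k,(x,y,t) in TABS.items():
    for z,b in((.11,0),(.15,0),(.15,.13)):
        j=robot.ik(tcp([x,y,z],t,b),rot(t)); print(k,z,b,None if j is None else j.round(2))
E
```

```text
near 0.11 0 [ 0.55  0.19 -0.71  2.27  0.49  0.55 -2.47]
near 0.15 0 [ 0.69  0.11 -0.84  2.23  0.35  0.63 -2.33]
near 0.15 0.13 [ 0.89 -0.24 -0.88  2.13 -0.11  0.92 -1.88]
right 0.11 0 [ 0.47  0.17 -0.37  2.44  1.96  0.21  2.58]
right 0.15 0 None
right 0.15 0.13 [ 0.53 -0.34 -0.38  2.43  0.03  0.42 -1.82]
left 0.11 0 [ 0.42  0.42 -0.91  2.25  1.52  0.73  2.7 ]
left 0.15 0 [-1.33  0.38  1.12  2.28  0.26  0.2  -2.51]
left 0.15 0.13 [ 0.81 -0.18 -1.2   2.23  0.5   0.57 -2.73]
far 0.11 0 [ 0.27  0.6  -0.25  1.59  0.1   1.14 -1.93]
far 0.15 0 [ 0.29  0.55 -0.27  1.56  0.09  1.21 -1.93]
far 0.15 0.13 [ 0.31  0.5  -0.31  1.36  0.09  1.47 -1.93]
```

```bash
python3 - <<'E'
from h import *
F=np.diag([-1,-1,1])
for k,x,y,ts in(("near",-.077,0,(0,10)),("right",0,-.101,(32,-32,-38)),("left",0,.101,(32,-32,-38)),("far",.077,0,(0,-10))):
  for t in ts:
    for f in(np.eye(3),F):
      print(k,t,f[0,0],[None if (j:=robot.ik(tcp([x,y,z],t,b),rot(t)@f)) is None else [float(v) for v in j.round(2)] for z,b in((.108,0),(.15,0),(.15,.13))])
E
```

```text
near 0 1.0 [[0.43, 0.29, -0.52, 2.09, 0.2, 0.8, -2.15], [0.47, 0.23, -0.56, 2.06, 0.15, 0.9, -2.1], [0.57, 0.07, -0.62, 1.9, 0.04, 1.19, -2.0]]
near 0 -1 [[0.72, 0.37, -0.87, 2.08, 0.38, 0.85, 0.84], [0.74, 0.29, -0.88, 2.05, 0.28, 0.92, 0.92], [0.79, 0.09, -0.86, 1.89, 0.07, 1.19, 1.11]]
near 10 1.0 [[0.53, 0.22, -0.67, 2.21, 0.38, 0.63, -2.34], [0.6, 0.15, -0.73, 2.17, 0.27, 0.72, -2.24], [0.78, -0.12, -0.81, 2.05, -0.02, 1.01, -1.96]]
near 10 -1 [[0.79, 0.29, -0.97, 2.21, 0.53, 0.68, 0.66], [0.76, 0.17, -0.91, 2.17, 0.33, 0.73, 0.85], [0.81, -0.12, -0.83, 2.05, -0.02, 1.01, 1.19]]
right 32 1.0 [None, [1.32, 0.21, -1.25, 2.35, 1.12, 0.36, -2.8], [1.04, -0.37, -0.75, 2.35, -0.38, 0.53, -1.4]]
right 32 -1 [[0.66, 0.19, -0.56, 2.39, 1.42, 0.22, -0.01], [0.93, 0.11, -0.81, 2.35, 0.89, 0.25, 0.53], [0.63, -0.3, -0.44, 2.35, -0.05, 0.51, 1.41]]
right -32 1.0 [[0.35, 0.69, -0.14, 1.54, 0.01, 1.47, -1.72], [0.35, 0.64, -0.15, 1.52, 0.01, 1.54, -1.73], [0.34, 0.67, -0.14, 1.21, 0.0, 1.82, -1.72]]
right -32 -1 [[0.69, 0.78, -0.66, 1.53, 0.29, 1.52, 1.16], [0.69, 0.73, -0.68, 1.51, 0.26, 1.59
[... 1127 characters left out ...]
5, -0.76, 1.32, 0.22, 1.63, 0.88], [0.42, 0.9, -0.77, 1.3, 0.2, 1.69, 0.88], [0.35, 0.95, -0.78, 0.93, 0.21, 1.99, 0.9]]
far 0 1.0 [[0.29, 0.51, -0.29, 1.74, 0.17, 0.92, -2.01], [0.31, 0.46, -0.32, 1.71, 0.17, 1.0, -2.0], [0.38, 0.35, -0.4, 1.56, 0.14, 1.26, -1.98]]
far 0 -1 [[0.6, 0.6, -0.72, 1.73, 0.46, 0.99, 0.91], [0.6, 0.54, -0.72, 1.7, 0.4, 1.06, 0.96], [0.61, 0.41, -0.73, 1.55, 0.28, 1.29, 1.05]]
far -10 1.0 [[0.27, 0.6, -0.25, 1.59, 0.1, 1.13, -1.93], [0.29, 0.55, -0.27, 1.56, 0.09, 1.21, -1.93], [0.31, 0.5, -0.31, 1.36, 0.09, 1.47, -1.93]]
far -10 -1 [[0.57, 0.69, -0.71, 1.58, 0.39, 1.2, 0.99], [0.58, 0.64, -0.71, 1.55, 0.35, 1.26, 1.01], [0.57, 0.57, -0.73, 1.35, 0.29, 1.51, 1.06]]
```

```bash
cat >> h.py <<'E'
TABS=dict(near=(-.077,0,8),far=(.077,0,-10),right=(0,-.101,-34),left=(0,.101,-34))
def press(k,back=.12):
    x,y,t=TABS[k]; R=rot(t); dz=.008*abs(np.sin(np.radians(t)))
    robot.move_ptp(tcp([x,y,.15],t,back),R)
    robot.move_linear(tcp([x,y,.15],t),.12)
    hit=robot.move_linear(tcp([x,y,.1055+dz],t),.04,threshold=15)
    s=robot.get_state(); print(k,hit,"lowest tip z",(s['ee_pos']+s['tool_rot'][:,2]*.019)[2]-dz,"F",s['force'].round(1))
    robot.move_linear(tcp([x,y,.15],t,back),.15)
    print("t",robot.get_state()['time'],robot.get_state()['force'].round(1))
E
python3 - <<'E'
from h import *
s=robot.get_state(); K,r,t=cam("wrist"); o=-cv2.Rodrigues(r)[0].T@t
print("cam in tool",s['tool_rot'].T@(o-s['ee_pos']))
robot.gripper_to(0)
robot.move_linear(s['ee_pos']+[0,0,.12],.2)
press("near",.14)
cv2.imwrite("pics/s1.png",cv2.resize(robot.grab_frame("scene")[40:320,60:420,::-1],None,fx=2,fy=2))
E
```

```text
cam in tool [ 0.08474193 -0.00069799 -0.1613701 ]
near True lowest tip z 0.10630658732027792 F [-5.3 -0.4 16.3]
t 8.275 [ 1.   0.9 -0.8]
```

View pics/s1.png

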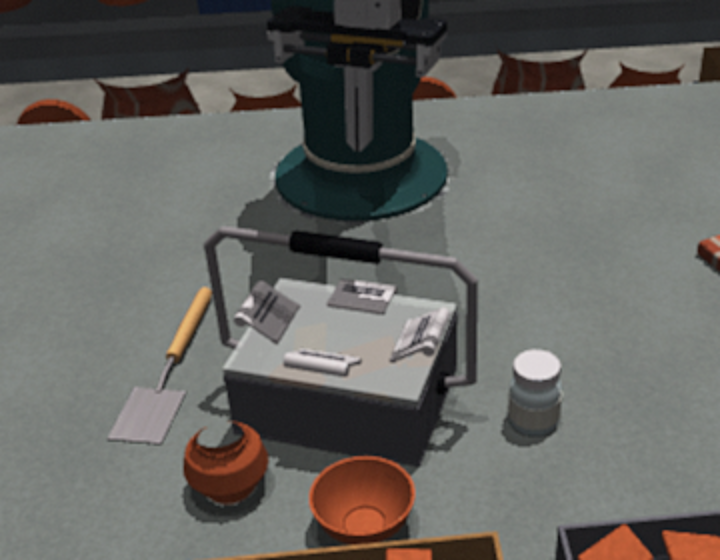

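The near tab is flat: contact came at z = 106.3 mm with about 16 N, and it appears flat at about (362,294) in the picture. Now the other three, from the far side.

```bash
python3 - <<'E'
from h import *
p=robot.get_state()['ee_pos']; robot.move_linear([p[0],p[1],.39],.2)
x,y,t=TABS["far"]; robot.move_ptp(tcp([x,y,.32],t,.05),rot(t))
press("far"); press("right")
cv2.imwrite("pics/s2.png",cv2.resize(robot.grab_frame("scene")[40:320,60:420,::-1],None,fx=2,fy=2))
E
```

```text
far True lowest tip z 0.10652321118577524 F [-2.  -0.7 11.4]
t 13.9667 [ 0.3 -0.6  0.2]
right True lowest tip z 0.10656297075949221 F [ 0.8 -1.5 12.2]
t 17.75 [-0.6  0.5  0.7]
```

View pics/s2.png

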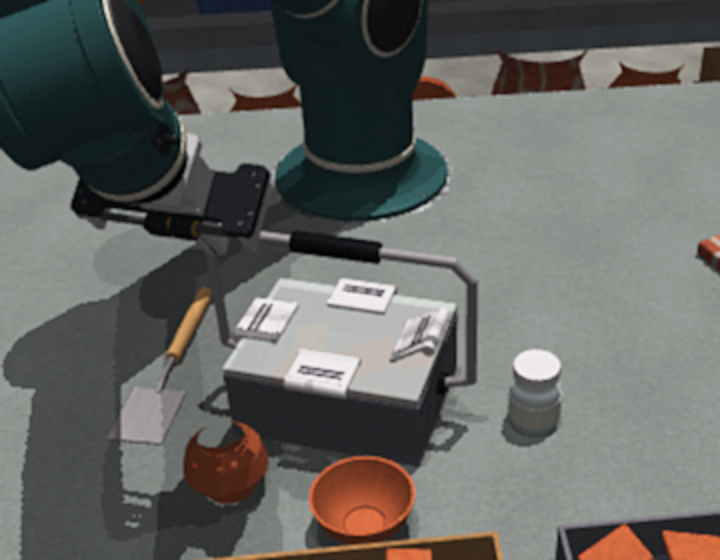

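Near (362,294), far (323,372) and right (267,318) now lie flat. The left tab at (420,335) is still up, so that one is next. I'll then withdraw well clear.

```bash
python3 - <<'E'
from h import *
press("left")
p=robot.get_state()['ee_pos']; robot.move_linear([p[0],p[1],p[2]+.1],.2); robot.pause(.5)
b=cv2.imread("pics/top0.png"); t=np.ascontiguousarray(robot.grab_frame("top")[:,:,::-1])
s=robot.grab_frame("scene")[40:320,60:420,::-1]
cv2.imwrite("pics/top3.png",t); cv2.imwrite("pics/s3.png",cv2.resize(s,None,fx=2,fy=2))
print(robot.get_state()['time'],robot.get_state()['force'].round(1))
E
```

```text
left True lowest tip z 0.10661684875128041 F [ 1.3 -2.3 11.8]
t 21.9083 [-1.2  0.  -0.1]Traceback (most recent call last):
  File "<stdin>", line 3, in <module>
rig.PlanningError: the arm cannot follow that straight line within its joint ranges
```

```bash
python3 - <<'E'
from h import *
robot.pause(.5)
cv2.imwrite("pics/s3.png",cv2.resize(robot.grab_frame("scene")[40:320,60:420,::-1],None,fx=2,fy=2))
print(robot.get_state()['time'],robot.get_state()['force'].round(1),robot.get_state()['ee_pos'])
E
```

```text
22.4583 [-0.3 -0.2 -0.6] [0.63781763 0.02161364 0.26521577]
```

View pics/s3.png

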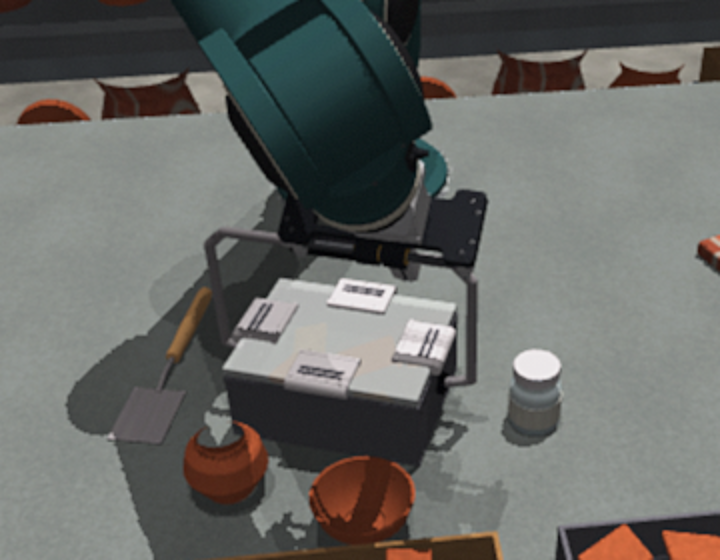

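All four tabs lie flat: (362,294), (267,318), (423,343) and (323,372). The bystanders visible in the picture haven't moved, and the arm is clear with no force on it, so I'm handing in.

```bash
python3 -c "
from rig import robot
robot.sign_off()"
```

```text
the job is handed in; nothing more can be done
```

All four snap tabs are pressed flat and stayed down, and I handed the job in at about 22.5 s on the robot's clock. I used the closed fingertips: nearly upright on the near and far tabs, and slanted 34° from the far side, under the handle, on the left and right tabs.

- **Tabs:** each press stopped on the 15 N contact limit with the fingertip 106.3–106.6 mm above the table, against a nominal 107 mm when engaged. The last picture, taken after the arm had withdrawn, shows all four flat.
- **Surroundings:** the pot, bowl, jar and spatula look unmoved in the scene pictures. The brush is hidden behind the box in that view, so I did not check it again; the gripper never went down near it.
- **Failed move:** a final straight lift away from the box was refused as out of joint range, so I left the arm where it was. The force reading there was under 1 N and nothing was touching.

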